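# Clamp a sign plate in the marking jig

### The job

Get the white sign plate ready for marking: lift the jig's spring clip until it stays up by itself, slide the plate lengthwise into the guide rails and, with shut fingertips behind its near end, push it home with a firm but gentle push (about 10 N, never more than 18 N) against the end stop's pad, which you must find by feel, held for a moment. Then take the clip by its knob and lower it onto the plate under control, keeping hold all the way down and not letting it snap, and let go. Leave everything else on the desk where it stands.

Things in the scene. Friction and masses are not known exactly. Their poses are not given: they have to be found in the camera images.
- jig: fixed marking jig, bed 162x110 mm. Origin on the desk top; +x is the direction in which a plate is slid in (away from the robot), z up. Bed top at z = 12 mm, from x = -72 to 90 mm; a tongue of the same height, 30 mm wide, carries on to x = -125 mm. Two guide rails on it, 6 mm high, 52.4 mm apart, symmetric about y = 0, straight from x = -55 to 45 mm
- jig_mouth (a point): middle of the open near end of the guides, at (-70, 0, 12) mm in the jig's frame, axes as the jig's; from here to x = -55 mm the rails narrow from about 65 mm to 52.4 mm apart
- stop: end stop: a fixed aluminium block 11x40x11 mm between the rails, under the clip, with a rigid set screw whose dark flat pad (30x7 mm) reaches out of it towards the mouth. Origin at bed height under the block's front face, jig x = 42 mm. The plate meets the pad: its face is set anew each time anywhere from jig x = 16 to 38 mm and is not reported: find it by touch
- clip_hinge (a point): middle of the clip's hinge pin, at (65, 0, 30) mm in the jig's frame; the pin lies along the jig's y
- clip_knob (a point): centre of the clip's knob, a disc 18 mm in diameter and 18 mm long, flat ends along the jig's y; take it by the flat ends from above, it can turn between the finger pads as the clip swings. With the clip down it lies 95 mm nearer the mouth than the hinge pin and 15 mm above it. The arm is 10 mm wide
- clip (a joint): clip angle: 0 down (foot 3 mm over the bed), 1.5 fully up, about 0.08 resting on the plate. Over-centre spring: below 0.9 rad it pulls shut (about 0.3 N m, 4 N at the knob when down) and snaps down if let go, above it holds itself open. Damping 0.1 N m s/rad. The foot, a bar 30 mm wide, presses 60 mm from the pin
- plate: loose rigid white sign plate, 90x50x8 mm, 55 to 115 g, lying flat on the desk to the right. Origin under its middle, x along its length, z up; the ends are alike. When home its near end is at jig x = -74 to -52 mm, between the rails, so the last part must be pushed with shut fingertips against that end; over the tongue its long sides are free for fingers.
- rubber_stamp: bystander: rubber stamp standing upright, 27x48x68 mm; origin at its underside
- eraser: bystander: eraser, 20x44x12 mm; origin at its underside
- glue_stick: bystander: glue stick standing upright, 27 mm across, 90 mm tall; origin at its underside
- sharpener: bystander: pencil sharpener, 16x26x13 mm; origin at its underside
- binder_clip: bystander: binder clip, 19x32x33 mm; origin at its underside
- stapler: bystander: stapler, 36x134x43 mm; origin at its underside

How it is judged:
On the way, in this order (a step that is already met when the one before it is completed fails the run):
1. the clip is lifted (joint above 1.1 rad) before the plate goes in (value of joint clip above 1.1 rad), for 0.2 s.
2. with the clip up, the plate lies in the guides and is pressed against the end stop with more than 5 N (value of joint clip above 1 rad and contact force between plate and pad_c0 above 5 N and horizontal distance between plate and pad_c0 below 0.049 m and y of plate in the frame of jig between -0.004 and 0.004 m and z of plate in the frame of jig below 0.0145 m and angle between the x axis of plate and the x axis of jig, either way round below 0.06 rad and angle between plate's own z axis and vertical below 0.05 rad), for 0.2 s.
At the end, for the whole second after the job is handed in: the plate lies flat on the bed between the rails (within 4 mm sideways, 0.06 rad), its end within 2 mm of the end stop's pad (plate middle within 49 mm of the pad's middle), at rest, and the clip is down on it (joint 0.05 to 0.13 rad) (horizontal distance between plate and pad_c0 below 0.049 m and y of plate in the frame of jig between -0.004 and 0.004 m and z of plate in the frame of jig below 0.0145 m and angle between the x axis of plate and the x axis of jig, either way round below 0.06 rad and angle between plate's own z axis and vertical below 0.05 rad and value of joint clip between 0.05 and 0.13 rad and linear speed of plate below 0.01 m/s); the robot touches nothing.
It fails at once if the plate is pressed against the end stop with more than 18 N (contact force between plate and pad_c0 above 18 N).
It fails at once if the clip snaps down: faster than 2.5 rad/s while between 0.2 and 0.8 rad (value of joint clip between 0.2 and 0.8 rad and velocity of joint clip below -2.5 rad/s).
It fails at once if a bystander is moved more than 20 mm (distance of any of rubber_stamp, eraser, glue_stick, sharpener, binder_clip, stapler from where it was at the start of the episode above 0.02 m).
It also fails if it takes over 72 s, if anything falls off the work surface, if the arm or the gripper's body presses on something with over 40 N, if the wrist force passes 120 N, or if a joint passes its speed limit or range.

### The arm

A 6-joint arm with a two-finger parallel gripper is mounted at the origin on a cart in front of the work surface, level with it; the furniture and walls round the work are solid. World frame = base frame: x ahead of the robot, y to its left, z up, the work surface at z = 0. Lengths are in m, angles in rad, forces in N, time in s.
With the tool pointing down it reaches from about 0.325 to 0.775 m from the base axis. Payload 5.5 kg.
Tool frame: the origin (TCP) lies midway between the tips of the shut fingers; the grasp point (between the pads) lies 19 mm behind it; z points along the fingers, y is the line along which they close (so a half turn about z gives the same grasp; the last joint's range is limited). The gripper opens to 88 mm and grips with 3 to 60 N. Pads are 20 mm wide; open, the fingers measure 115 mm over their backs; the gripper's body (75 mm by 178 mm) begins 61 mm behind the grasp point.
Start: joints at [-1.279, 0.091, 1.231, -0, 1.82, -0.057], TCP at [0.205, -0.564, 0.223] pointing down, gripper open.
Joint ranges: [-2.87, 2.87], [-0.86, 2.18], [0.17, 2.46], [-1.51, 4.65], [0.06, 2.69], [-2.65, 2.65]. Speed limits (rad/s): [2.57, 2.57, 3.01, 3.14, 3.14, 3.14].

### API

Orientations are given as a unit quaternion [w, x, y, z].
In Python, from plant import observe, optics, job, models gives the robot as it stands.
- The arm moves only by the tool carry_out, never from a script. Its argument "plan" is a list of rows, each a list of 2 entries, a list of its own where there are three numbers: the shift along the tool's x, y, z in units of 50 mm (1.0 is 50 mm), then the turn, a rotation vector about the tool's x, y, z in units of 8 degrees (1.0 is 8 degrees). In form: [[[dx, dy, dz], [wx, wy, wz]], ...]. A call has 1 to 5 rows; each row shifts and turns the commanded pose from where the row before left it, along the tool's axes as they then stand; what a row does not reach is not made up. A row lasts 1/8 s, in which the tool goes at most 62.5 mm and 10.7 degrees, less where a joint would pass 70% of its speed; a pose out of reach is approached as far as the arm can. A call is refused whole if a number of a shift passes 1 or a number of a turn 1, either way. A call with a gripper value outside its range is refused whole. "claw" is the closure, from -1 (fully open) to 1 (shut), set as the call begins (left out, the last holds). The fingers move at their own pace and stop on an object; "newtons" is the grip in N (left out, the last holds). Time passes only in rows, so rows that do not move let the fingers close. It gives the time, the measured TCP pose, the force, the opening and the grip force at its end, in the units of the state.
- observe(): the state, without advancing time (a new reading comes with each control period).
- optics.camera(name): name is "scene" or "top" or "wrist"; returns (picture, depth): 400x640x3 uint8, red, green, blue; 400x640 float32, m along the optical axis (not along the pixel's ray), 0 where there is no reading.
- optics.get_calibration(name): a dict with "intrinsics" (3x3 intrinsics, pixels), "dist_coeffs" ([k1, k2, p1, p2, k3] as OpenCV has them; the pictures are not rectified), "R" (3x3) and "t" (3): a world point X has camera coordinates R X + t. Camera axes: x right, y down, z forward; pixel columns grow to the right and rows downward; lengths in m; the calibration is good to about 2 mm. A picture is of the moment at which its call begins: read the wrist's pose just before it. get_calibration takes no time and is no camera call; for the wrist camera it gives the pose at the moment of the call.
- job.sign_off(): hands the job in; it is judged then, once.
Trained networks look in the newest picture that a camera, given by its name, has taken for a name from the list of things; names that differ only in an ending like _2 or _b are one class to them, and where a whole thing is asked for, a point or a joint stands for the part that bears it (a point fixed in the world has none). Each returns a list of dicts, best first, with "p" (0 to 1); they miss things now and then, are a little off and sometimes report something else, mostly with a low value. They report only what shows in the picture. A call takes as long as a camera call.
- models.find_in(camera, target): "rect" ([left, top, width, height] as shares, 0 to 1, of the picture: columns of its width, rows of its height, round what is visible of it).
The state is a dict: "clock": time; "joints": joint angles; "dq": joint speeds; "effort": joint torques, N m; "tool_pos": TCP position; "tool_rot": TCP orientation; "wrist_force": force on the tool from outside, world axes, zero at the start; "torque": the same for the moment, N m; "grip_width": finger opening in m; "grip_force": force on a finger pad.
Only numpy, scipy, OpenCV 4.12 (cv2) and the standard library are available. Lean on these libraries where they do the work, as an engineer would, in place of code of your own. Each camera call takes 0.05 s, during which the arm holds its last target. There are 200 camera calls.

## Working session

There is one attempt and no reset: what is moved stays moved. The work goes in short steps, Python scripts to look and compute and a tool call to move; the robot and the scene stay as the last step left them, time stands still between calls to the robot, and variables do not carry over. Pictures are saved under pics/ and viewed, at most 10 in all, crops included, and the job is handed in when it is done.

Besides the shell and the picture viewer there is one more tool, called after "Request:" by a JSON object that holds its "method" and its "body". carry_out: Moves the arm, as the interface text tells. Its arguments: {"type":"object","properties":{"plan":{"type":"array"},"claw":{"type":"number"},"newtons":{"type":"number"}},"required":["plan"]}

```bash
ls; mkdir -p pics; cat > h.py <<'E'
import numpy as np, cv2
from plant import observe, optics, job, models
def shot(n,save=None):
    c=optics.get_calibration(n); im,d=optics.camera(n)
    if save: cv2.imwrite('pics/'+save,cv2.cvtColor(im,cv2.COLOR_RGB2BGR))
    return im,d,c
def world(c,d,u,v):
    K=np.array(c["intrinsics"]);z=d[int(round(v)),int(round(u))]
    p=cv2.undistortPoints(np.array([[[u,v]]],float),K,np.array(c["dist_coeffs"]))[0,0]
    return np.array(c["R"]).T@(np.array([p[0]*z,p[1]*z,z])-np.array(c["t"]))
def cloud(c,d):
    K=np.array(c["intrinsics"]);H,W=d.shape
    uv=np.stack(np.meshgrid(np.arange(W),np.arange(H)),-1).reshape(-1,1,2).astype(float)
    p=cv2.undistortPoints(uv,K,np.array(c["dist_coeffs"]))[:,0]
    z=d.reshape(-1,1);X=np.hstack([p*z,z])
    return ((X-np.array(c["t"]))@np.array(c["R"])).reshape(H,W,3)
def proj(c,X):
    return cv2.projectPoints(np.atleast_2d(X).astype(float),cv2.Rodrigues(np.array(c["R"]))[0],np.array(c["t"],float),np.array(c["intrinsics"]),np.array(c["dist_coeffs"]))[0][:,0]
E
python3 - <<'E'
from h import *
print(observe())
for n in ["top","scene"]:
    im,d,c=shot(n,n+"0.png"); P=cloud(c,d)
    print(n,"cam",-np.array(c["R"]).T@c["t"])
    for t in ["plate","jig","stop","clip_knob","rubber_stamp","eraser","glue_stick","sharpener","binder_clip","stapler"]:
        r=models.find_in(n,t)
        for q in r[:1]:
            x,y,w,h=q["rect"];u=(x+w/2)*640;v=(y+h/2)*400
            print(t,round(q["p"],2),np.round([x*640,y*400,w*640,h*400]),world(c,d,u,v).round(3))
E
```

```text
pics
{'clock': 0.0, 'joints': array([-1.27868823e+00,  9.18529469e-02,  1.23191077e+00, -1.31618735e-05,
        1.81981427e+00, -5.66969638e-02]), 'dq': array([ 0.00045705, -0.00014717, -0.00113612,  0.00075655, -0.00231883,
       -0.00067395]), 'effort': array([-1.35793565e-03, -4.46449614e+01, -4.06444180e+01,  6.97977771e-02,
        2.95441970e-02, -1.57083141e-04]), 'tool_pos': array([ 0.20497063, -0.56357042,  0.22149639]), 'tool_rot': array([-9.85045042e-04,  9.84830183e-01,  1.73518086e-01, -1.22907731e-04]), 'wrist_force': array([0.4245471 , 0.84295923, 0.32970132]), 'torque': array([-0.02557082, -0.03149241, -0.01822987]), 'grip_force': 0.0, 'grip_width': 0.08776693288694856}
top cam [ 0.35882366 -0.15759545  1.26674834]
plate 0.56 [353. 210.  24.  35.] [ 0.479 -0.266  0.004]
jig 0.71 [212. 136.  54.  87.] [0.602 0.043 0.011]
stop 0.46 [236. 147.  14.   9.] [0.665 0.029 0.04 ]
clip_knob 0.74 [228. 140.  22.  47.] [0.635 0.039 0.041]
rubber_stamp 0.53 [299. 138.  16.  18.] [ 0.679 -0.125  0.024]
eraser 0.67 [289. 249.  14.  17.] [ 0.409 -0.096  0.012]
glue_stick 0.72 [327. 121.  13.  19.] [ 0.703 -0.189  0.083]
stapler 0.77 [404. 120.  38.  49.] [ 0.675 -0.407  0.045]
scene cam [0.0342644  0.30881594 0.72164985]
plate 0.85 [356. 198.  37.  31.] [ 0.47  -0.261  0.009]
jig 0.85 [194. 211.  75.  80.] [0.598 0.057 0.012]
stop 0.48 [216. 222.  17.   6.] [0.649 0.036 0.036]
clip_knob 0.66 [216. 215.  24.  32.] [0.632 0.04  0.036]
rubber_stamp 0.49 [266. 175.  17.  29.] [ 0.674 -0.122  0.033]
eraser 0.57 [334. 256.  21.  19.] [0.034 0.309 0.722]
glue_stick 0.6 [281. 150.  15.  33.] [ 0.703 -0.189  0.049]
sharpener 0.54 [306. 183.   5.   9.] [ 0.647 -0.209  0.004]
binder_clip 0.5 [353. 169.  11.   7.] [ 0.6   -0.338  0.011]
stapler 0.58 [350. 126.  14.  37.] [ 0.661 -0.395  0.039]
```

```bash
python3 - <<'E'
import cv2
a=cv2.imread('pics/top0.png')[110:290,190:450]; cv2.imwrite('pics/top0c.png',cv2.resize(a,None,fx=3,fy=3,interpolation=cv2.INTER_CUBIC))
from h import *
c=optics.get_calibration("wrist");s=observe()
R=np.array(c["R"]);p=-R.T@c["t"]
w,x,y,z=s["tool_rot"]
from scipy.spatial.transform import Rotation as Ro
T=Ro.from_quat([x,y,z,w]).as_matrix()
print("cam in tool",T.T@(p-s["tool_pos"]),"\n",T.T@R.T,"\n",T); print(c["intrinsics"])
E
```

```text
cam in tool [ 7.15229052e-02 -9.87568421e-05 -1.61702546e-01] 
 [[ 9.89110558e-04 -9.65536740e-01 -2.60264914e-01]
 [ 9.99999417e-01  1.06796788e-03 -1.61574773e-04]
 [ 4.33960947e-04 -2.60264602e-01  9.65537233e-01]] 
 [[ 9.39791312e-01  3.41748870e-01  2.83506357e-06]
 [ 3.41748870e-01 -9.39791312e-01 -1.58689200e-05]
 [-2.75881738e-06  1.58823529e-05 -1.00000000e+00]]
[[276.54119221   0.         317.9359597 ]
 [  0.         276.54119221 198.54786614]
 [  0.           0.           1.        ]]
```

View pics/top0c.png

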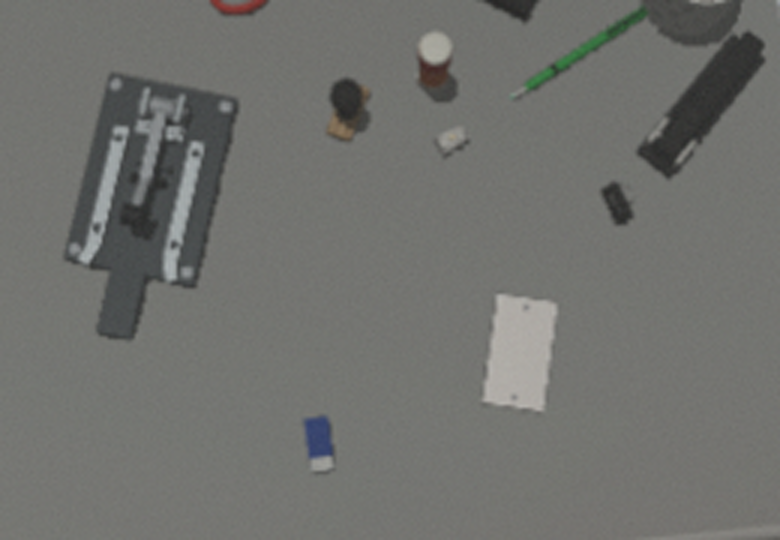

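Request:
{"method": "carry_out", "body": {"plan": [[[0.9, -0.47, 0], [0, 0, 0]], [[0.9, -0.47, 0], [0, 0, 0]], [[0.9, -0.47, 0], [0, 0, 0]], [[0.9, -0.47, 0], [0, 0, 0]], [[0.9, -0.47, 0], [0, 0, 0]]]}}

```text
clock: 1.72
tool_pos: [0.3773, -0.3752, 0.2228]
tool_rot: [0.0, 0.985, 0.173, 0.0]
wrist_force: [-0.1, -0.3, 0.4]
grip_width: 0.0879
grip_force: 0.0
```

Request:
{"method": "carry_out", "body": {"plan": [[[0.9, -0.47, 0], [0, 0, 0]], [[0.9, -0.47, 0], [0, 0, 0]], [[0.9, -0.47, 0], [0, 0, 1]], [[0, 0, 0], [0, 0, 1]], [[0, 0, 0], [0, 0, 1]]]}}

```text
clock: 2.35
tool_pos: [0.4797, -0.2633, 0.2226]
tool_rot: [-0.0, 0.999, -0.036, -0.0]
wrist_force: [-0.1, -0.5, -0.7]
grip_width: 0.0875
grip_force: 0.0
```

Request:
{"method": "carry_out", "body": {"plan": [[[0, 0, 0], [0, 0, 1]], [[0, 0, 0], [0, 0, 0]]]}}

```text
clock: 2.6
tool_pos: [0.4792, -0.2641, 0.2227]
tool_rot: [0.0, 0.995, -0.104, 0.0]
wrist_force: [-0.1, -0.0, -0.0]
grip_width: 0.0874
grip_force: 0.0
```

```bash
cat >> h.py <<'E'
from scipy.spatial.transform import Rotation as Ro
def tool():
    s=observe();w,x,y,z=s["tool_rot"];T=Ro.from_quat([x,y,z,w]).as_matrix()
    return s,T,np.array(s["tool_pos"])
def units(target,T,p): return (T.T@(np.array(target)-p)/0.05).round(2)
def rectfit(pts): # min area rect in world xy: centre, (L,W), yaw of long axis deg
    (c,(a,b),t)=cv2.minAreaRect(pts.astype(np.float32)*1000)
    if a<b: a,b,t=b,a,t+90
    return np.round(c,1),(round(a,1),round(b,1)),((t+90)%180)-90
E
python3 - <<'E'
from h import *
s,T,p=tool();print(s["clock"],p,np.degrees(np.arctan2(T[1,0],T[0,0])))
im,d,c=shot("wrist","w_plate.png");P=cloud(c,d)
print(models.find_in("wrist","plate")[:1])
m=(im.min(2)>130)&(P[...,2]<.03)&(P[...,2]>-.01)&(d>0)
n,l,st,ce=cv2.connectedComponentsWithStats(m.astype(np.uint8));k=1+st[1:,4].argmax()
pts=P[l==k];print(st[k],rectfit(pts[:,:2]),np.percentile(pts[:,2],[5,50,95]), np.median(P[(d>0)&(l==0)][:,2]))
E
```

```text
2.6 [ 0.47915864 -0.2641187   0.22267164] -11.934067215136595
[{'rect': [0.3167, 0.0043, 0.0505, 0.0398], 'p': 0.62}]
[     0      0    640    283 133962] (array([ 531.3, -243.6]), (1050.4, 418.4), 80.23719024658203) [-0.0019078  -0.00053934  0.00106008] 0.32002512521239873
```

```bash
python3 - <<'E'
from h import *
im,d,c=shot("wrist");P=cloud(c,d)
g=im.min(2).astype(int); u,v=proj(c,[.479,-.266,.008])[0];print(u,v,im[int(v),int(u)],im[int(v),int(u)+100])
th,_=cv2.threshold(im.min(2)[:300],0,255,cv2.THRESH_OTSU);print(th)
for th in (150,165,180):
    m=((g>th)&(d>0)).astype(np.uint8);m[P[...,2]>.03]=0
    n,l,st,ce=cv2.connectedComponentsWithStats(m);k=l[int(v),int(u)+3]
    pts=P[l==k];print(th,k,st[k],rectfit(pts[:,:2]),np.percentile(pts[:,2],[5,50,95]))
E
```

```text
319.546295137728 177.29950924316887 [151 147 143] [193 192 187]
127.0
150 0 [     0      0    640    400 120082] (array([  19.3, -654.8]), (2000.9, 1186.2), 78.1180648803711) [-0.68339384  0.32024492  0.34539789]
165 0 [     0      0    640    400 120729] (array([  19.3, -654.8]), (2000.9, 1186.2), 78.1180648803711) [-0.68221332  0.32016632  0.34539196]
180 0 [     0      0    640    400 121483] (array([  32.2, -644.4]), (2009.9, 1203.3), 79.93621063232422) [-0.68047779  0.32008115  0.34538538]
```

View pics/w_plate.png

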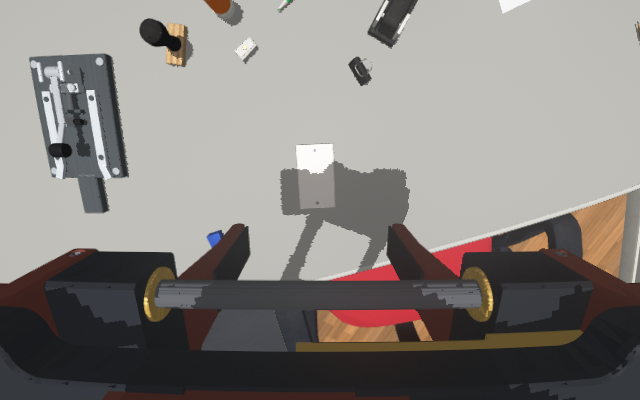

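```bash
cat >> h.py <<'E'
def plate(n,guess,zlo=.004,zhi=.03,r=.075):
    im,d,c=shot(n);P=cloud(c,d);z=cv2.medianBlur(P[...,2].astype(np.float32),3)
    m=(d>0)&(z>zlo)&(z<zhi)&(np.hypot(P[...,0]-guess[0],P[...,1]-guess[1])<r)
    k,l,st,ce=cv2.connectedComponentsWithStats(m.astype(np.uint8));k=1+st[1:,4].argmax()
    q=P[l==k];return rectfit(q[:,:2]),np.median(q[:,2]),len(q),q.mean(0).round(4)
E
python3 - <<'E'
from h import *
for n in("wrist","top","scene"):print(n,plate(n,(.479,-.266)))
E
```

```text
wrist ((array([ 480.9, -260.2]), (90.3, 50.0), -9.096466064453125), np.float64(0.007664298218267929), 2307, array([ 0.4825, -0.2605,  0.0077]))
top ((array([ 463. , -257.4]), (54.0, 52.1), -9.857872009277344), np.float64(0.007180479098071349), 439, array([ 0.4619, -0.2572,  0.0071]))
scene ((array([ 478.7, -260.5]), (92.8, 51.1), -8.576904296875), np.float64(0.007523015941344287), 585, array([ 0.4765, -0.2594,  0.0075]))
```

Request:
{"method": "carry_out", "body": {"plan": [[[0.2, -1, 0], [0, 0, 0]], [[0.25, -1, 0], [0, 0, 0]], [[0.2, -1, 0], [0, 0, 0]], [[0.2, -1, 0], [0, 0, 0]], [[0.2, -1, 0], [0, 0, 0]]]}}

```text
clock: 3.52
tool_pos: [0.583, -0.029, 0.2227]
tool_rot: [0.0, 0.995, -0.104, 0.0]
wrist_force: [0.9, -0.4, 0.4]
grip_width: 0.0878
grip_force: 0.0
```

Request:
{"method": "carry_out", "body": {"plan": [[[0, -1, 0.4], [0, 0, 0]], [[-0.2, -0.6, 0.4], [0, 0, 0]], [[-0.2, 0, 0.4], [0, 0, 0]], [[0, 0, 0], [0, 0, 0]], [[0, 0, 0], [0, 0, 0]]]}}

```text
clock: 4.15
tool_pos: [0.5801, 0.0514, 0.1637]
tool_rot: [-0.0, 0.994, -0.105, 0.001]
wrist_force: [-0.5, 0.5, 0.0]
grip_width: 0.0879
grip_force: 0.0
```

```bash
python3 - <<'E'
from h import *
s,T,p=tool();print(s["clock"],p,np.degrees(np.arctan2(T[1,0],T[0,0])))
im,d,c=shot("wrist");P=cloud(c,d);z=P[...,2]
cv2.imwrite("pics/w_jig.png",cv2.cvtColor(im,cv2.COLOR_RGB2BGR));np.savez("jig.npz",im=im,P=P,d=d)
for t in("jig","clip_knob","stop","jig_mouth","clip_hinge"):
    for q in models.find_in("wrist",t)[:1]:
        x,y,w,h=q["rect"];print(t,q["p"],np.round([x*640,y*400,w*640,h*400]),world(c,d,(x+w/2)*640,(y+h/2)*400).round(4))
E
```

```text
4.15 [0.58014421 0.05141731 0.16371556] -12.0287738151844
jig 0.89 [267.  69. 106. 184.] [0.6134 0.0421 0.0386]
clip_knob 0.75 [302.  82.  32. 114.] [0.6361 0.0404 0.035 ]
stop 0.64 [304. 104.  34.  32.] [0.6535 0.0328 0.0366]
jig_mouth 0.58 [266.  67. 108. 189.] [0.613  0.0434 0.0389]
```

View pics/w_jig.png

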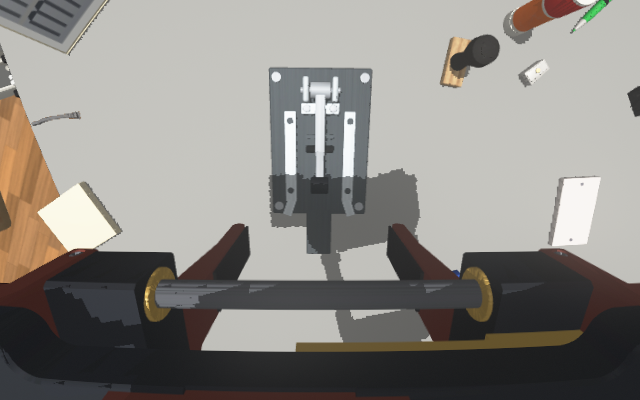

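```bash
python3 - <<'E'
from h import *
D=np.load("jig.npz");P=D["P"];d=D["d"];z=cv2.medianBlur(P[...,2].astype(np.float32),3)
m=(d>0)&(z>.006)&(z<.07)&(np.hypot(P[...,0]-.6,P[...,1]-.045)<.17)
m[260:]=0
k,l,st,ce=cv2.connectedComponentsWithStats(m.astype(np.uint8));k=1+st[1:,4].argmax();q=P[l==k]
print(st[k])
def loc(q,yaw):
    c,s=np.cos(yaw),np.sin(yaw);return np.c_[c*q[:,0]+s*q[:,1],-s*q[:,0]+c*q[:,1],q[:,2]]
best=None
for yd in np.arange(-15,-9,.1):
    L=loc(q,np.radians(yd))
    r=np.ptp(L[:,1]) 
    # sharpness: edge rows widths
    far=L[:,0].max(); b=L[L[:,0]>far-.155]
    sc=np.percentile(b[:,1],99.5)-np.percentile(b[:,1],.5)
    if best is None or sc<best[0]: best=(sc,yd)
print(best, rectfit(q[q[:,0]>.55][:,:2]))
yaw=np.radians(best[1])
for yd in (best[1],-12.0,-12.5):
    yaw=np.radians(yd);L=loc(q,yaw);x0,x1=L[:,0].min(),L[:,0].max();b=L[L[:,0]>x1-.15]
    cy=(b[:,1].min()+b[:,1].max())/2;tn=L[L[:,0]<x1-.17]
    tcy=(tn[:,1].min()+tn[:,1].max())/2
    ox=x1-.09;O=np.array([np.cos(yaw)*ox-np.sin(yaw)*cy,np.sin(yaw)*ox+np.cos(yaw)*cy])
    print(yd,"len",x1-x0,"w",np.ptp(b[:,1]),"tongue w",np.ptp(tn[:,1]),"dy",tcy-cy,"O",O)
    J=np.c_[L[:,0]-ox,L[:,1]-cy,L[:,2]]
    print("bed z",np.median(J[(abs(J[:,1])>.04)][:,2]))
    rails=J[(J[:,2]>.015)&(J[:,2]<.022)&(abs(J[:,0]+.0)<.04)]
    for sgn in(1,-1):
        r=rails[(rails[:,1]*sgn>.02)&(rails[:,1]*sgn<.04)];
        A=np.polyfit(r[:,0],r[:,1],1);print("rail",sgn,len(r),r[:,1].min(),r[:,1].max(),A)
    kn=J[(J[:,2]>.044)&(J[:,0]<0)];print("knob",len(kn),kn.min(0) if len(kn) else 0,kn.max(0) if len(kn) else 0)
    arm=J[(J[:,2]>.03)];print("high y", arm.min(0),arm.max(0),np.polyfit(arm[:,0],arm[:,1],1))
E
```

```text
[  269    68   104   186 15117]
(np.float64(0.10795182030112163), np.float64(-12.500000000000009)) (array([627.1,  40.5]), (163.8, 110.3), -12.870933532714844)
-12.500000000000009 len 0.2139109855849468 w 0.11093114767671859 tongue w 0.029528529949046617 dy 0.0005666460931172124 O [0.6190301  0.04202465]
bed z 0.01165436079073992
rail 1 787 0.025671603499747037 0.03886581272055231 [-0.01726109  0.03235853]
rail -1 793 -0.0377577367676844 -0.02544669892581483 [-0.00139279 -0.03149865]
knob 320 [-0.03751874 -0.00805033  0.04402972] [-0.01509847  0.00947057  0.05558238]
high y [-0.03751874 -0.01909383  0.03016806] [0.0774131  0.01912953 0.05558238] [-0.00600863  0.00055717]
-12.0 len 0.2136474831659243 w 0.1122006441921059 tongue w 0.029715405352119445 dy 0.001662961236450683 O [0.6188616  0.04193834]
bed z 0.011657720247281744
rail 1 784 0.025542183374799493 0.039308539566552975 [-0.0264247   0.03249046]
rail -1 793 -0.03781569707094093 -0.025227396513413408 [-0.00991908 -0.03137951]
knob 320 [-0.03735156 -0.00767851  0.04402972] [-0.01492145  0.00978911  0.05558238]
high y [-0.03735156 -0.01951776  0.03016806] [0.07744023 0.01869951 0.05558238] [-0.01435968  0.00066755]
-12.5 len 0.2139109855849468 w 0.11093114767671862 tongue w 0.029528529949046645 dy 0.0005666460931172679 O [0.6190301  0.04202465]
bed z 0.01165436079073992
rail 1 787 0.025671603499747037 0.03886581272055231 [-0.01726109  0.03235853]
rail -1 793 -0.0377577367676844 -0.02544669892581483 [-0.00139279 -0.03149865]
knob 320 [-0.03751874 -0.00805033  0.04402972] [-0.01509847  0.00947057  0.05558238]
high y [-0.03751874 -0.01909383  0.03016806] [0.0774131  0.01912953 0.05558238] [-0.00600863  0.00055717]
```

```bash
cat >> h.py <<'E'
O=np.array([.6191,.0425,0]);YAW=np.radians(-12.9)
RJ=Ro.from_euler('z',YAW).as_matrix()
def J2W(x): return O+RJ@np.array(x)
def W2J(X): return RJ.T@(np.array(X)-O)
def st():
    s,T,p=tool();print("t",round(s["clock"],2),"jig",(W2J(p)*1000).round(1),"yawerr",np.degrees(np.arctan2(T[1,0],T[0,0])-YAW).round(2),"F",(RJ.T@np.array(s["wrist_force"])).round(1),"w",round(s["grip_width"],4));return s,T,p
E
python3 - <<'E'
from h import *
s,T,p=st();print(units(J2W([-.03,0,.028]),T,p), T[:,2].round(4))
f=.1566;r=96.2
a=np.arange(0,1.31,.13);X=np.c_[-np.cos(a+f),np.sin(a+f)]*r
print((np.diff(X,axis=0)/50).round(2).tolist())
E
```

```text
t 4.45 jig [-40.1   0.  163.3] yawerr 0.85 F [-0.3  0.3 -1. ] w 0.0877
[0.2  0.   2.71] [ 0.001  0.    -1.   ]
[[0.05, 0.24], [0.09, 0.23], [0.12, 0.22], [0.14, 0.2], [0.17, 0.18], [0.19, 0.16], [0.21, 0.13], [0.23, 0.11], [0.24, 0.08], [0.25, 0.04]]
```

Request:
{"method": "carry_out", "body": {"plan": [[[0.2, 0, 0.7], [0, 0, 0.11]], [[0, 0, 0.8], [0, 0, 0]], [[0, 0, 0.7], [0, 0, 0]], [[0, 0, 0.5], [0, 0, 0]], [[0, 0, 0], [0, 0, 0]]]}}

```text
clock: 5.08
tool_pos: [0.5878, 0.0495, 0.0252]
tool_rot: [0.0, 0.994, -0.112, -0.002]
wrist_force: [-0.1, -0.4, -0.2]
grip_width: 0.0879
grip_force: 0.0
```

```bash
python3 - <<'E'
from h import *
s,T,p=st();print(units(J2W([-.03,0,.028]),T,p))
im,d,c=shot("wrist","w_k.png")
print(proj(c,np.array([J2W([-.03,y,.045]) for y in(-.009,0,.009)])))
E
```

```text
t 5.08 jig [-32.1  -0.1  25.2] yawerr -0.01 F [-0.  -0.4 -0.2] w 0.0879
[ 0.04 -0.   -0.06]
[[334.44635339 252.04416616]
 [318.42797559 252.04794221]
 [302.40708439 252.03433754]]
```

View pics/w_k.png

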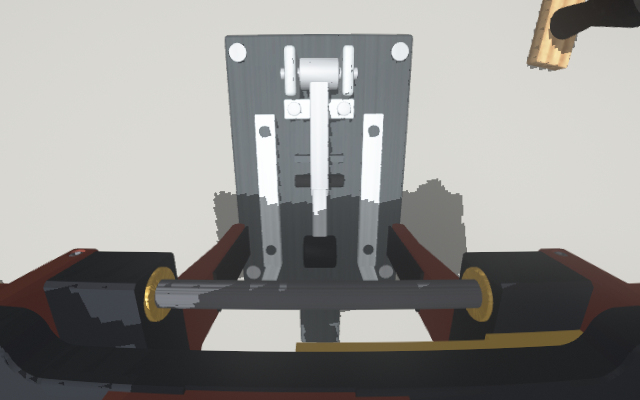

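Request:
{"method": "carry_out", "body": {"plan": [[[0.04, 0.01, -0.04], [0, 0, 0]], [[0, 0, 0], [0, 0, 0]], [[0, 0, 0], [0, 0, 0]], [[0, 0, 0], [0, 0, 0]], [[0, 0, 0], [0, 0, 0]]], "claw": 1, "newtons": 25}}

```text
clock: 5.75
tool_pos: [0.5912, 0.0489, 0.0297]
tool_rot: [-0.0, 0.994, -0.112, -0.0]
wrist_force: [-0.1, -0.6, -0.5]
grip_width: 0.0413
grip_force: 0.0
```

Request:
{"method": "carry_out", "body": {"plan": [[[0, 0, 0], [0, 0, 0]], [[0, 0, 0], [0, 0, 0]]]}}

```text
clock: 6.0
tool_pos: [0.5912, 0.0488, 0.0295]
tool_rot: [0.0, 0.994, -0.112, -0.0]
wrist_force: [0.8, 0.3, 0.7]
grip_width: 0.0214
grip_force: 0.0
```

Request:
{"method": "carry_out", "body": {"plan": [[[0, 0, 0], [0, 0, 0]], [[0, 0, 0], [0, 0, 0]], [[0.05, 0, -0.24], [0, 0, 0]], [[0.09, 0, -0.23], [0, 0, 0]], [[0.12, 0, -0.22], [0, 0, 0]]]}}

```text
clock: 6.62
tool_pos: [0.603, 0.0454, 0.0639]
tool_rot: [0.001, 0.994, -0.112, -0.002]
wrist_force: [-2.2, -4.5, -7.8]
grip_width: 0.0177
grip_force: 25.0
```

```bash
python3 - <<'E'
from h import *
s,T,p=st();print(s["grip_force"])
E
```

```text
t 6.62 jig [-16.3  -0.7  63.9] yawerr -0.01 F [-1.1 -4.9 -7.8] w 0.0177
24.99847412109375
```

Request:
{"method": "carry_out", "body": {"plan": [[[0.14, 0, -0.2], [0, 0, 0]], [[0.17, 0, -0.18], [0, 0, 0]], [[0.19, 0, -0.16], [0, 0, 0]], [[0.21, 0, -0.13], [0, 0, 0]], [[0.23, 0, -0.11], [0, 0, 0]]]}}

```text
clock: 7.25
tool_pos: [0.6498, 0.035, 0.1046]
tool_rot: [0.0, 0.994, -0.112, -0.0]
wrist_force: [-2.3, -4.7, -2.2]
grip_width: 0.0176
grip_force: 25.0
```

Request:
{"method": "carry_out", "body": {"plan": [[[0.24, 0, -0.08], [0, 0, 0]], [[0.25, 0, -0.04], [0, 0, 0]], [[0, 0, 0], [0, 0, 0]], [[0, 0, 0], [0, 0, 0]]]}}

```text
clock: 7.75
tool_pos: [0.6746, 0.0294, 0.1116]
tool_rot: [0.0, 0.994, -0.113, 0.002]
wrist_force: [-0.0, -5.6, 3.6]
grip_width: 0.0177
grip_force: 25.0
```

```bash
python3 - <<'E'
from h import *
s,T,p=st();j=W2J(p)+[0,0,.0155]
print(s["grip_force"],"clip angle est",np.arctan2(j[2]-.03,.065-j[0])-.1566)
E
```

```text
t 7.75 jig [ 57.1  -0.4 111.6] yawerr -0.03 F [ 1.2 -5.4  3.6] w 0.0177
25.00311255455017 clip angle est 1.3326962053146296
```

Request:
{"method": "carry_out", "body": {"plan": [[[0, 0, 0], [0, 0, 0]], [[0, 0, 0], [0, 0, 0]], [[0, 0, -0.4], [0, 0, 0]], [[0, 0, -0.7], [0, 0, 0]], [[-0.2, 0.5, 0], [0, 0, 0]]], "claw": -1}}

```text
clock: 8.38
tool_pos: [0.6601, 0.0092, 0.1699]
tool_rot: [-0.001, 0.994, -0.111, 0.004]
wrist_force: [0.3, 0.5, 0.3]
grip_width: 0.0643
grip_force: 0.0
```

Request:
{"method": "carry_out", "body": {"plan": [[[-0.45, 0.94, 0], [0, 0, 0]], [[-0.45, 0.94, 0], [0, 0, 0]], [[-0.45, 0.94, 0], [0, 0, 0]], [[-0.45, 0.94, 0], [0, 0, 0]], [[-0.45, 0.94, 0], [0, 0, 0]]]}}

```text
clock: 9.0
tool_pos: [0.4954, -0.1971, 0.166]
tool_rot: [0.0, 0.994, -0.112, 0.001]
wrist_force: [0.4, -0.5, 0.2]
grip_width: 0.0877
grip_force: 0.0
```

Request:
{"method": "carry_out", "body": {"plan": [[[-0.45, 0.94, 0], [0, 0, 0]], [[-0.26, 0.42, 0.3], [0, 0, -0.49]], [[0, 0, 0], [0, 0, 0]], [[0, 0, 0], [0, 0, 0]]]}}

```text
clock: 9.5
tool_pos: [0.4472, -0.2541, 0.1505]
tool_rot: [0.0, 0.997, -0.079, 0.001]
wrist_force: [0.1, 0.6, -0.4]
grip_width: 0.0878
grip_force: 0.0
```

```bash
python3 - <<'E'
from h import *
s,T,p=st();print(p,T[:2,0])
print("wrist",plate("wrist",(.479,-.2605)));print("scene",plate("scene",(.479,-.2605)))
im,d,c=shot("top","top1.png");im,d,c=shot("scene","scene1.png");a=im[110:310,150:420];cv2.imwrite("pics/scene1c.png",cv2.cvtColor(cv2.resize(a,None,fx=2.9,fy=2.9),cv2.COLOR_RGB2BGR))
E
```

```text
t 9.5 jig [-101.4 -327.4  150.5] yawerr 3.89 F [-0.1  0.6 -0.4] w 0.0878
[ 0.44717041 -0.25405025  0.15047637] [ 0.98766526 -0.15657036]
wrist ((array([ 481.1, -260.3]), (89.5, 50.1), -9.207893371582031), np.float64(0.00760766722539255), 3691, array([ 0.4826, -0.2607,  0.0076]))
scene ((array([ 478.1, -260.2]), (90.1, 53.3), -10.063003540039062), np.float64(0.007391770889415106), 588, array([ 0.4765, -0.2593,  0.0073]))
```

View pics/scene1c.png

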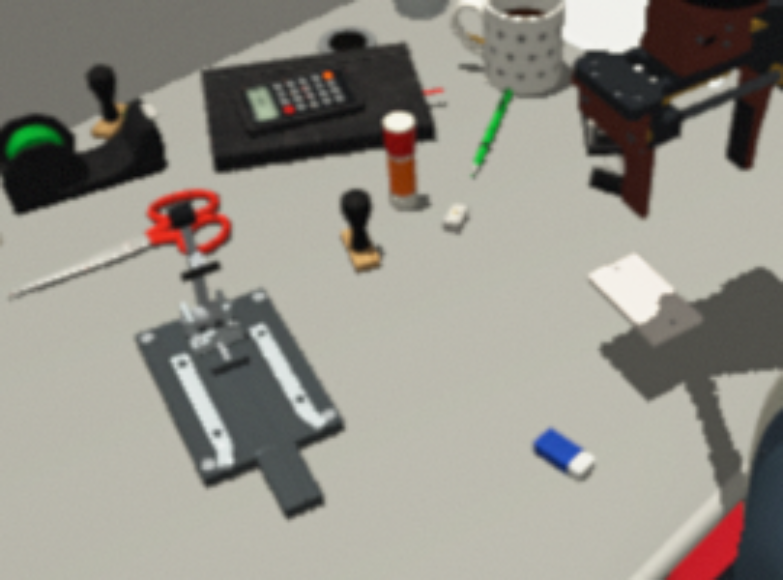

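Request:
{"method": "carry_out", "body": {"plan": [[[0.02, 0.02, 0.9], [0, 0, 0.03]], [[0, 0, 0.9], [0, 0, 0]], [[0, 0, 0.7], [0, 0, 0]], [[0, 0, 0.3], [0, 0, 0]], [[0, 0, 0.1], [0, 0, 0]]]}}

```text
clock: 10.32
tool_pos: [0.4475, -0.2553, 0.004]
tool_rot: [-0.0, 0.997, -0.08, -0.0]
wrist_force: [-0.2, -0.0, -0.4]
grip_width: 0.088
grip_force: 0.0
```

Request:
{"method": "carry_out", "body": {"plan": [[[0, 0, 0], [0, 0, 0]], [[0, 0, 0], [0, 0, 0]], [[0, 0, 0], [0, 0, 0]], [[0, 0, 0], [0, 0, 0]], [[0, 0, 0], [0, 0, 0]]], "claw": 1, "newtons": 30}}

```text
clock: 10.95
tool_pos: [0.4474, -0.2558, 0.0046]
tool_rot: [0.0, 0.997, -0.08, 0.0]
wrist_force: [-0.4, 0.2, 1.9]
grip_width: 0.0491
grip_force: 30.0
```

```bash
python3 - <<'E'
from h import *
s,T,p=st();print(p,s["grip_force"],T[:2,0])
E
```

```text
t 10.95 jig [-100.8 -329.1    4.6] yawerr 3.68 F [-0.5  0.1  1.9] w 0.0491
[ 0.44741196 -0.25581701  0.00460618] 30.0005704164505 [ 0.987085   -0.16019612]
```

Request:
{"method": "carry_out", "body": {"plan": [[[0, 0, -0.3], [0, 0, 0]], [[0, 0, -0.5], [0, 0, 0.46]], [[-0.16, -0.6, 0], [0, 0, 0]], [[-0.16, -0.9, 0], [0, 0, 0]], [[-0.16, -0.95, 0], [0, 0, 0]]]}}

```text
clock: 11.58
tool_pos: [0.4512, -0.13, 0.0451]
tool_rot: [0.0, 0.994, -0.113, 0.0]
wrist_force: [1.2, 0.4, -1.1]
grip_width: 0.0494
grip_force: 30.0
```

Request:
{"method": "carry_out", "body": {"plan": [[[-0.16, -0.95, 0], [0, 0, 0]], [[-0.16, -0.95, 0], [0, 0, 0]], [[-0.16, -0.95, 0], [0, 0, 0]], [[-0.16, -0.85, 0], [0, 0, 0]], [[0, -0.4, 0], [0, 0, 0]]]}}

```text
clock: 12.2
tool_pos: [0.4656, 0.0783, 0.0451]
tool_rot: [-0.0, 0.994, -0.111, 0.0]
wrist_force: [-0.1, -0.4, -1.1]
grip_width: 0.0488
grip_force: 30.0
```

Request:
{"method": "carry_out", "body": {"plan": [[[0, 0, 0.1], [0, 0, 0]], [[0, 0, 0], [0, 0, 0]]]}}

```text
clock: 12.45
tool_pos: [0.4653, 0.0754, 0.0388]
tool_rot: [0.0, 0.994, -0.112, -0.001]
wrist_force: [0.7, -0.1, -1.2]
grip_width: 0.049
grip_force: 30.0
```

```bash
python3 - <<'E'
from h import *
s,T,p=st();c0=J2W(W2J(p)+[.033,0,0])
im,d,c=shot("wrist","w_ins.png");P=cloud(c,d);np.savez("ins.npz",im=im,P=P,d=d)
Q=(P.reshape(-1,3)-O)@RJ;u=Q.reshape(P.shape)
m=(d>0)&(u[...,2]>.03)&(u[...,2]<.07)&(abs(u[...,1])<.06)&(u[...,0]<-.06)&(u[...,0]>-.165)
q=u[m];print(len(q),rectfit(q[:,:2]));f=q[q[:,0]>-.12]
print("z fit",np.polyfit(f[:,0],f[:,2],1),f[:,2].mean(),"ylim",np.percentile(f[:,1],[1,99]),"xmax",np.percentile(q[:,0],99))
r=u[(d>0)&(u[...,2]>.0145)&(u[...,2]<.022)&(abs(u[...,0]+.005)<.04)]
for sg in(1,-1):
    a=r[(r[:,1]*sg>.02)&(r[:,1]*sg<.045)];print("rail",sg,len(a),np.percentile(a[:,1],[2,98]),np.polyfit(a[:,0],a[:,1],1))
E
```

```text
t 12.45 jig [-157.3   -2.2   38.8] yawerr -0.01 F [ 0.7  0.1 -1.2] w 0.049
13191 (array([-121.9,   -1.9]), (86.2, 68.1), 0.07012750953435898)
z fit [-0.01001684  0.04034991] 0.04133968413488859 ylim [-0.02590892  0.0224476 ] xmax -0.07980295029407147
rail 1 1139 [0.025767   0.03739025] [0.01066207 0.03178013]
rail -1 1132 [-0.03828825 -0.02664973] [ 0.00323277 -0.03223582]
```

View pics/w_ins.png

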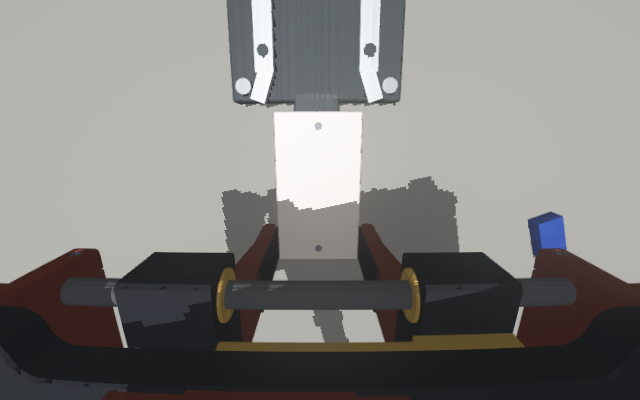

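Request:
{"method": "carry_out", "body": {"plan": [[[0, -0.03, 0.2], [0, 0, -0.025]], [[0, 0, 0.19], [0, 0, 0]], [[0.2, 0, 0], [0, 0, 0]], [[0.25, 0, 0], [0, 0, 0]], [[0, 0, 0], [0, 0, 0]]]}}

```text
clock: 13.12
tool_pos: [0.4892, 0.0722, 0.02]
tool_rot: [0.0, 0.994, -0.111, 0.0]
wrist_force: [-0.1, -0.0, -0.3]
grip_width: 0.0492
grip_force: 30.0
```

```bash
python3 - <<'E'
from h import *
s,T,p=st()
E
```

```text
t 13.12 jig [-133.3   -0.    20. ] yawerr 0.17 F [-0.1 -0.  -0.3] w 0.0492
```

Request:
{"method": "carry_out", "body": {"plan": [[[0.15, 0.012, 0.015], [0, 0, 0]], [[0.25, 0, 0], [0, 0, 0]], [[0.3, 0, 0], [0, 0, 0]], [[0.3, 0, 0], [0, 0, 0]], [[0, 0, 0], [0, 0, 0]]]}}

```text
clock: 13.75
tool_pos: [0.5376, 0.0607, 0.0188]
tool_rot: [0.0, 0.994, -0.111, 0.0]
wrist_force: [0.0, -0.1, -1.1]
grip_width: 0.0496
grip_force: 30.0
```

```bash
cat >> h.py <<'E'
def inj():
    s,T,p=st();im,d,c=shot("wrist");P=cloud(c,d);u=((P.reshape(-1,3)-O)@RJ).reshape(P.shape);g=im.min(2)
    m=(d>0)&(u[...,2]>.0165)&(u[...,2]<.032)&(abs(u[...,1])<.0256)&(u[...,0]<.03)&(u[...,0]>-.13)
    k,l,stt,ce=cv2.connectedComponentsWithStats(m.astype(np.uint8));k=1+stt[1:,4].argmax();q=u[l==k]
    print("x",np.percentile(q[:,0],[.5,99.5])*1000,"y",np.percentile(q[:,1],[1,99])*1000,rectfit(q[:,:2]),"z",np.median(q[:,2]),np.polyfit(q[:,0],q[:,2],1)[0],np.polyfit(q[:,1],q[:,2],1)[0])
    return im,u,d
E
python3 - <<'E'
from h import *
inj()
E
```

```text
t 13.75 jig [-83.5  -0.4  18.8] yawerr 0.18 F [ 0.1 -0.1 -1.1] w 0.0496
x [-93.66842652  -5.51359417] y [-24.39327927  24.53570909] (array([-49.9,   0. ]), (89.9, 51.1), 0.025939375162124634) z 0.02162311333766182 -0.011093743133438569 0.0004467202153638246
```

Request:
{"method": "carry_out", "body": {"plan": [[[0, 0, 0.02], [0, 0, 0]], [[0, 0, 0.01], [0, 0, 0]], [[0, 0, 0], [0, 0, 0]]]}}

```text
clock: 14.18
tool_pos: [0.5364, 0.0611, 0.0174]
tool_rot: [-0.0, 0.994, -0.11, -0.0]
wrist_force: [-0.2, 0.3, -1.3]
grip_width: 0.0495
grip_force: 30.0
```

Request:
{"method": "carry_out", "body": {"plan": [[[0, 0, 0], [0, 0, 0]], [[0, 0, 0], [0, 0, 0]], [[0, 0, -0.3], [0, 0, 0]], [[0, 0, -0.6], [0, 0, 0]], [[-0.35, 0, 0], [0, 0, 0]]], "claw": -0.5}}

```text
clock: 14.8
tool_pos: [0.5219, 0.0648, 0.0668]
tool_rot: [-0.001, 0.994, -0.111, 0.003]
wrist_force: [-0.5, -0.1, -0.5]
grip_width: 0.066
grip_force: 0.0
```

Request:
{"method": "carry_out", "body": {"plan": [[[-0.3, 0, 0], [0, 0, 0]], [[0, 0, 0], [0, 0, 0]], [[0, 0, 0], [0, 0, 0]], [[0, 0, 0], [0, 0, 0]], [[0, 0, 0], [0, 0, 0]]], "claw": 1}}

```text
clock: 15.42
tool_pos: [0.5052, 0.0681, 0.0623]
tool_rot: [0.0, 0.994, -0.111, -0.0]
wrist_force: [-0.4, 0.4, 0.4]
grip_width: 0.0194
grip_force: 0.0
```

```bash
python3 - <<'E'
from h import *
im,u,d=inj()
E
```

```text
t 15.43 jig [-116.8   -0.5   62.3] yawerr 0.19 F [-0.4  0.3  0.4] w 0.0194
x [-95.30111079  -7.14327513] y [-23.87313645  24.76286044] (array([-51.4,   0.5]), (89.0, 50.2), 0.008350415155291557) z 0.019631911272862235 -0.0002945176740106517 -0.000411987805536422
```

Request:
{"method": "carry_out", "body": {"plan": [[[0, 0, 0.5], [0, 0, 0]], [[0, 0, 0.4], [0, 0, 0]], [[0, 0, 0.02], [0, 0, 0]], [[0.05, 0, 0], [0, 0, 0]]]}}

```text
clock: 15.98
tool_pos: [0.5078, 0.0676, 0.017]
tool_rot: [-0.0, 0.994, -0.111, 0.0]
wrist_force: [0.3, -0.8, 0.4]
grip_width: 0.0006
grip_force: 0.0
```

```bash
python3 - <<'E'
from h import *
im,u,d=inj()
m=(d>0)&(abs(u[...,1])<.012)&(u[...,0]>-.003)&(u[...,0]<.06)
q=u[m]
for a in range(-2,60,2):
    r=q[(q[:,0]>=a/1000)&(q[:,0]<(a+2)/1000)]
    if len(r):print(a,len(r),(np.percentile(r[:,2],[20,50,80])*1000).round(1))
E
```

```text
t 15.97 jig [-114.1   -0.4   17. ] yawerr 0.21 F [ 0.5 -0.8  0.4] w 0.0006
x [-95.1915747   -6.48343154] y [-23.91262517  24.70860716] (array([-50.9,   0.4]), (90.0, 50.3), 0.06413329392671585) z 0.019640493776004353 4.9131595898473125e-05 1.3261268810253796e-05
-2 168 [11.1 11.7 12.2]
0 167 [11.  11.7 12.2]
2 171 [11.1 11.8 12.3]
4 155 [10.8 11.6 12.2]
6 178 [10.9 11.6 12.3]
8 171 [11.  11.6 12.2]
10 178 [11.1 11.7 12.3]
12 179 [11.  11.7 12.2]
14 174 [11.1 11.7 12.2]
16 461 [11.9 15.7 18.9]
18 168 [18.7 19.3 19.8]
20 3 [17.8 17.9 18. ]
```

Request:
{"method": "carry_out", "body": {"plan": [[[0.08, 0, 0.02], [0, 0, 0]], [[0.08, 0, 0], [0, 0, 0]], [[0.08, 0, 0], [0, 0, 0]], [[0.08, 0, 0], [0, 0, 0]], [[0.08, 0, 0], [0, 0, 0]]]}}

```text
clock: 16.65
tool_pos: [0.5271, 0.0632, 0.0154]
tool_rot: [0.0, 0.994, -0.111, -0.0]
wrist_force: [-0.2, 0.9, 0.5]
grip_width: 0.0004
grip_force: 0.5
```

```bash
python3 - <<'E'
from h import *
inj()
E
```

```text
t 16.65 jig [-94.3  -0.4  15.4] yawerr 0.2 F [-0.4  0.9  0.5] w 0.0004
x [-82.9414844    6.51138824] y [-24.04654367  24.59867137] (array([-38.9,   0.4]), (91.7, 50.4), 0.12467974424362183) z 0.019655121247450173 -0.007850611168208274 -0.001120718958601203
```

Request:
{"method": "carry_out", "body": {"plan": [[[0.04, 0, 0], [0, 0, 0]], [[0.04, 0, 0], [0, 0, 0]], [[0.03, 0, 0], [0, 0, 0]], [[0.02, 0, 0], [0, 0, 0]], [[0, 0, 0], [0, 0, 0]]]}}

```text
clock: 17.32
tool_pos: [0.5334, 0.0618, 0.0154]
tool_rot: [0.0, 0.994, -0.111, 0.0]
wrist_force: [-0.8, 0.0, -0.7]
grip_width: 0.0006
grip_force: 0.0
```

Request:
{"method": "carry_out", "body": {"plan": [[[0.01, 0, 0], [0, 0, 0]], [[0.01, 0, 0], [0, 0, 0]]]}}

```text
clock: 17.58
tool_pos: [0.5342, 0.0616, 0.0154]
tool_rot: [-0.0, 0.994, -0.111, -0.0]
wrist_force: [-0.9, 0.1, 1.1]
grip_width: 0.0008
grip_force: 0.3
```

```bash
python3 - <<'E'
from h import *
inj()
E
```

```text
t 17.57 jig [-87.   -0.3  15.4] yawerr 0.21 F [-0.9 -0.1  1.1] w 0.0008
x [-75.70769259  13.75477659] y [-23.98090988  24.64746979] (array([-31.5,   0.4]), (91.5, 50.4), 0.08352941274642944) z 0.019650383974238933 -0.007480619435092714 0.0004998875066338441
```

Request:
{"method": "carry_out", "body": {"plan": [[[0.01, 0, 0], [0, 0, 0]], [[0.01, 0, 0], [0, 0, 0]], [[0, 0, 0], [0, 0, 0]]]}}

```text
clock: 18.0
tool_pos: [0.5353, 0.0614, 0.0154]
tool_rot: [-0.0, 0.994, -0.111, 0.0]
wrist_force: [-0.2, 0.2, -0.2]
grip_width: 0.0002
grip_force: 0.2
```

Request:
{"method": "carry_out", "body": {"plan": [[[0.01, 0, 0], [0, 0, 0]], [[0, 0, 0], [0, 0, 0]]]}}

```text
clock: 18.25
tool_pos: [0.5357, 0.0612, 0.0154]
tool_rot: [0.0, 0.994, -0.111, 0.0]
wrist_force: [0.3, 0.8, 0.2]
grip_width: 0.0004
grip_force: 0.2
```

Request:
{"method": "carry_out", "body": {"plan": [[[0.01, 0, 0], [0, 0, 0]], [[0, 0, 0], [0, 0, 0]]]}}

```text
clock: 18.5
tool_pos: [0.5362, 0.0612, 0.0154]
tool_rot: [-0.0, 0.994, -0.111, 0.0]
wrist_force: [-0.5, 0.1, -0.0]
grip_width: 0.0001
grip_force: 0.2
```

Request:
{"method": "carry_out", "body": {"plan": [[[0.01, 0, 0], [0, 0, 0]], [[0, 0, 0], [0, 0, 0]]]}}

```text
clock: 18.75
tool_pos: [0.5366, 0.061, 0.0154]
tool_rot: [-0.0, 0.994, -0.111, -0.0]
wrist_force: [-2.2, -0.0, 0.5]
grip_width: 0.0006
grip_force: 0.6
```

Request:
{"method": "carry_out", "body": {"plan": [[[0.005, 0, 0], [0, 0, 0]], [[0, 0, 0], [0, 0, 0]]]}}

```text
clock: 19.0
tool_pos: [0.5366, 0.0611, 0.0154]
tool_rot: [-0.0, 0.994, -0.111, -0.0]
wrist_force: [-3.0, 0.4, 1.6]
grip_width: 0.0006
grip_force: 1.4
```

Request:
{"method": "carry_out", "body": {"plan": [[[0.005, 0, 0], [0, 0, 0]], [[0, 0, 0], [0, 0, 0]]]}}

```text
clock: 19.25
tool_pos: [0.5367, 0.061, 0.0154]
tool_rot: [-0.0, 0.994, -0.111, -0.001]
wrist_force: [-4.3, 0.4, 3.2]
grip_width: 0.0008
grip_force: 2.6
```

Request:
{"method": "carry_out", "body": {"plan": [[[0.005, 0, 0], [0, 0, 0]], [[0, 0, 0], [0, 0, 0]]]}}

```text
clock: 19.5
tool_pos: [0.5367, 0.061, 0.0153]
tool_rot: [-0.0, 0.994, -0.11, -0.001]
wrist_force: [-5.9, 0.9, 3.5]
grip_width: 0.0005
grip_force: 3.1
```

Request:
{"method": "carry_out", "body": {"plan": [[[0.008, 0, 0], [0, 0, 0]], [[0, 0, 0], [0, 0, 0]]]}}

```text
clock: 19.75
tool_pos: [0.5367, 0.061, 0.0154]
tool_rot: [-0.0, 0.994, -0.11, -0.001]
wrist_force: [-7.9, 1.3, 4.6]
grip_width: 0.0005
grip_force: 3.9
```

Request:
{"method": "carry_out", "body": {"plan": [[[0.005, 0, 0], [0, 0, 0]], [[0, 0, 0], [0, 0, 0]]]}}

```text
clock: 20.0
tool_pos: [0.5367, 0.061, 0.0154]
tool_rot: [-0.0, 0.994, -0.11, -0.002]
wrist_force: [-8.5, 0.3, 5.6]
grip_width: 0.0004
grip_force: 4.4
```

Request:
{"method": "carry_out", "body": {"plan": [[[0.006, 0, 0], [0, 0, 0]], [[0, 0, 0], [0, 0, 0]], [[0, 0, 0], [0, 0, 0]], [[0, 0, 0], [0, 0, 0]], [[0, 0, 0], [0, 0, 0]]]}}

```text
clock: 20.62
tool_pos: [0.5367, 0.061, 0.0153]
tool_rot: [-0.0, 0.994, -0.11, -0.002]
wrist_force: [-9.4, 1.0, 6.4]
grip_width: 0.0004
grip_force: 5.0
```

```bash
python3 - <<'E'
from h import *
inj()
E
```

```text
t 20.62 jig [-84.4  -0.3  15.3] yawerr 0.22 F [-9.4 -1.1  6.4] w 0.0004
x [-72.96696348  25.98080531] y [-23.94881311  24.61930674] (array([-22.4,   0.4]), (104.7, 50.4), 0.1364382803440094) z 0.019629453173984353 -0.008961123971884146 -0.00024252105020285833
```

Request:
{"method": "carry_out", "body": {"plan": [[[0.008, 0, 0], [0, 0, 0]], [[0, 0, 0], [0, 0, 0]], [[0, 0, 0], [0, 0, 0]], [[0, 0, 0], [0, 0, 0]], [[0, 0, 0], [0, 0, 0]]]}}

```text
clock: 21.3
tool_pos: [0.5368, 0.061, 0.0153]
tool_rot: [-0.0, 0.994, -0.11, -0.002]
wrist_force: [-10.1, 1.4, 7.7]
grip_width: 0.0005
grip_force: 5.7
```

Request:
{"method": "carry_out", "body": {"plan": [[[-0.05, 0, 0], [0, 0, 0]], [[-0.15, 0, 0], [0, 0, 0]], [[0, 0, -0.5], [0, 0, 0]], [[0, 0, -1], [0, 0, 0]], [[0, 0, -1], [0, 0, 0]]]}}

```text
clock: 21.92
tool_pos: [0.5288, 0.0627, 0.1414]
tool_rot: [0.0, 0.994, -0.111, 0.0]
wrist_force: [0.7, -0.8, -0.2]
grip_width: 0.0006
grip_force: 0.0
```

Request:
{"method": "carry_out", "body": {"plan": [[[0, 0, -1], [0, 0, 0]], [[0.5, 0, -0.5], [0, 0, 0]], [[0.5, 0, 0], [0, 0, 0]], [[0, 0, 0], [0, 0, 0]], [[0, 0, 0], [0, 0, 0]]], "claw": -0.2}}

```text
clock: 22.55
tool_pos: [0.5771, 0.0519, 0.2147]
tool_rot: [0.0, 0.994, -0.111, -0.001]
wrist_force: [-0.2, -0.1, -0.0]
grip_width: 0.0468
grip_force: 0.0
```

```bash
python3 - <<'E'
from h import *
im,u,d=inj()
cv2.imwrite("pics/w_up.png",cv2.cvtColor(im,cv2.COLOR_RGB2BGR))
for t in("clip_knob","clip"):
    for q in models.find_in("wrist",t)[:1]: print(t,q["p"],(np.array(q["rect"])*[640,400,640,400]).round())
q=u[(d>0)&(u[...,2]>.05)&(abs(u[...,1])<.03)&(u[...,0]>.02)&(u[...,0]<.11)]*1000
print(len(q),q.min(0),q.max(0));k=q[q[:,2]>105];print(len(k),k.min(0) if len(k) else 0,k.max(0) if len(k) else 0)
k=q[abs(q[:,1])>6];print(len(k),k.min(0),k.max(0),np.median(k,0))
E
```

```text
t 22.55 jig [-4.310e+01 -2.000e-01  2.147e+02] yawerr 0.2 F [-0.2 -0.1 -0. ] w 0.0468
x [-71.66008578  24.66544301] y [-23.795393    24.92454511] (array([-21.3,   0.7]), (101.6, 49.8), 0.10291124880313873) z 0.01960339295040965 -0.0023685520624702723 0.001387918827754443
clip_knob 0.64 [303.  60.  28.  50.]
clip 0.64 [305.  59.  30.  49.]
887 [ 46.43885566 -14.31471496  89.6312654 ] [ 81.77889939  14.30619109 135.38352951]
469 [ 65.15705224  -8.64800985 105.00925116] [ 81.77889939   8.20771212 135.38352951]
278 [ 46.43885566 -14.31471496  89.6312654 ] [ 81.77889939  14.30619109 135.12686956] [53.1910044  -6.01545223 93.57279457]
```

View pics/w_up.png

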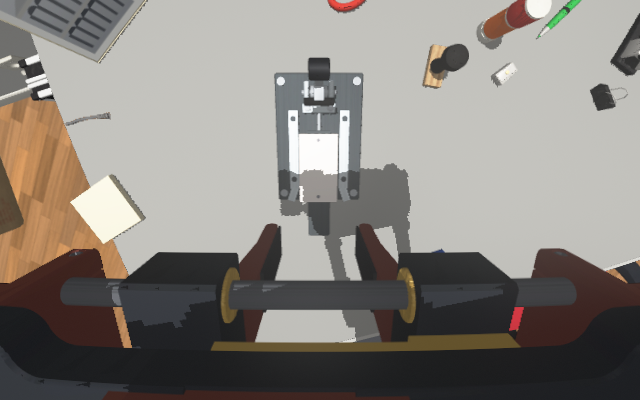

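Request:
{"method": "carry_out", "body": {"plan": [[[0.78, 0, 0], [0, 0, 0]], [[0.78, 0, 0], [0, 0, 0]], [[0.77, 0, 0], [0, 0, 0]], [[0, 0, 0.8], [0, 0, 0]], [[0, 0, 0.8], [0, 0, 0]]]}}

```text
clock: 23.32
tool_pos: [0.6917, 0.0262, 0.1344]
tool_rot: [-0.0, 0.994, -0.111, 0.0]
wrist_force: [0.1, 0.0, 0.0]
grip_width: 0.0524
grip_force: 0.0
```

Request:
{"method": "carry_out", "body": {"plan": [[[0, 0, 0.48], [0, 0, 0]], [[0, 0, 0], [0, 0, 0]], [[0, 0, 0], [0, 0, 0]]]}}

```text
clock: 23.7
tool_pos: [0.6917, 0.0263, 0.1132]
tool_rot: [-0.0, 0.994, -0.11, 0.001]
wrist_force: [0.2, 0.2, 0.7]
grip_width: 0.0526
grip_force: 0.0
```

```bash
python3 - <<'E'
from h import *
s,T,p=st();print(units(J2W([.0732,-.0003,.1105]),T,p))
im,d,c=shot("wrist");print([(np.array(q["rect"])*[640,400,640,400]).round() for q in models.find_in("wrist","clip_knob")[:1]],proj(c,J2W([.0732,0,.126])))
f=.1566;r=96.2
a=np.linspace(1.5,.07,14);X=np.c_[-np.cos(a+f),np.sin(a+f)]*r
print((np.diff(X,axis=0)/50).round(2).tolist())
E
```

```text
t 23.7 jig [ 74.4   0.4 113.2] yawerr 0.22 F [0.1 0.2 0.7] w 0.0526
[-0.02  0.01  0.05]
[array([297., 207.,  42.,  64.])] [[319.27930662 251.64038689]]
[[-0.21, 0.01], [-0.21, -0.02], [-0.21, -0.04], [-0.2, -0.06], [-0.19, -0.08], [-0.18, -0.1], [-0.17, -0.12], [-0.16, -0.14], [-0.14, -0.16], [-0.12, -0.17], [-0.1, -0.19], [-0.08, -0.2], [-0.06, -0.2]]
```

Request:
{"method": "carry_out", "body": {"plan": [[[-0.02, 0.01, 0.05], [0, 0, 0]], [[0, 0, 0], [0, 0, 0]], [[0, 0, 0], [0, 0, 0]], [[0, 0, 0], [0, 0, 0]], [[0, 0, 0], [0, 0, 0]]], "claw": 1, "newtons": 30}}

```text
clock: 24.42
tool_pos: [0.6903, 0.0258, 0.1089]
tool_rot: [0.0, 0.994, -0.111, -0.0]
wrist_force: [-0.6, -0.5, 0.5]
grip_width: 0.0175
grip_force: 30.0
```

Request:
{"method": "carry_out", "body": {"plan": [[[-0.1, 0, 0], [0, 0, 0]], [[-0.1, 0, 0], [0, 0, 0]]]}}

```text
clock: 24.68
tool_pos: [0.682, 0.0276, 0.1094]
tool_rot: [0.0, 0.994, -0.111, 0.002]
wrist_force: [5.1, -1.7, -1.4]
grip_width: 0.0176
grip_force: 30.0
```

Request:
{"method": "carry_out", "body": {"plan": [[[-0.21, 0, 0.02], [0, 0, 0]], [[-0.21, 0, 0.04], [0, 0, 0]], [[-0.2, 0, 0.06], [0, 0, 0]], [[-0.19, 0, 0.08], [0, 0, 0]], [[-0.18, 0, 0.1], [0, 0, 0]]]}}

```text
clock: 25.3
tool_pos: [0.6328, 0.0387, 0.0965]
tool_rot: [0.0, 0.994, -0.111, 0.002]
wrist_force: [-0.7, -1.1, 7.2]
grip_width: 0.0176
grip_force: 30.0
```

```bash
python3 - <<'E'
from h import *
s,T,p=st();j=W2J(p)+[0,0,.0168]
print(s["grip_force"],np.arctan2(j[2]-.03,.065-j[0])-.1566,np.hypot(j[2]-.03,.065-j[0]))
E
```

```text
t 25.3 jig [14.2 -0.6 96.5] yawerr 0.19 F [-0.4 -1.2  7.2] w 0.0176
30.00144213438034 0.8666605505415895 0.0975500800154204
```

Request:
{"method": "carry_out", "body": {"plan": [[[-0.17, 0, 0.12], [0, 0, 0]], [[-0.16, 0, 0.14], [0, 0, 0]], [[-0.14, 0, 0.16], [0, 0, 0]], [[-0.12, 0, 0.18], [0, 0, 0]], [[-0.1, 0, 0.19], [0, 0, 0]]]}}

```text
clock: 25.92
tool_pos: [0.5965, 0.0468, 0.0542]
tool_rot: [0.0, 0.994, -0.11, -0.002]
wrist_force: [-5.6, -0.5, 1.4]
grip_width: 0.0178
grip_force: 30.0
```

Request:
{"method": "carry_out", "body": {"plan": [[[-0.07, 0, 0.2], [0, 0, 0]], [[-0.02, 0, 0.15], [0, 0, 0]], [[0, 0, 0], [0, 0, 0]]]}}

```text
clock: 26.3
tool_pos: [0.5907, 0.0481, 0.0345]
tool_rot: [0.0, 0.994, -0.11, -0.004]
wrist_force: [-6.4, 0.2, 0.1]
grip_width: 0.0178
grip_force: 30.0
```

```bash
python3 - <<'E'
from h import *
s,T,p=st();j=W2J(p)+[0,0,.0168]
print(s["grip_force"],np.arctan2(j[2]-.03,.065-j[0])-.1566,np.hypot(j[2]-.03,.065-j[0]))
E
```

```text
t 26.3 jig [-28.9  -0.9  34.5] yawerr 0.23 F [-6.3 -1.2  0.1] w 0.0178
29.99995619058609 0.06666706313878504 0.09633760251117453
```

Request:
{"method": "carry_out", "body": {"plan": [[[-0.02, 0, 0.03], [0, 0, 0]], [[0, 0, 0.03], [0, 0, 0]], [[0, 0, 0], [0, 0, 0]]]}}

```text
clock: 26.68
tool_pos: [0.5903, 0.0482, 0.0323]
tool_rot: [0.0, 0.994, -0.11, -0.003]
wrist_force: [-6.4, 0.7, 0.1]
grip_width: 0.0174
grip_force: 30.0
```

Request:
{"method": "carry_out", "body": {"plan": [[[0, 0, 0.04], [0, 0, 0]], [[0, 0, 0.02], [0, 0, 0]], [[0, 0, 0], [0, 0, 0]]]}}

```text
clock: 27.05
tool_pos: [0.59, 0.0482, 0.0303]
tool_rot: [0.0, 0.994, -0.11, -0.004]
wrist_force: [-10.8, 0.5, 5.3]
grip_width: 0.0173
grip_force: 30.0
```

```bash
python3 - <<'E'
from h import *
im,u,d=inj()
a=u[(d>0)&(u[...,2]>.028)&(u[...,2]<.07)&(abs(u[...,1])<.0045)&(u[...,0]>.0)&(u[...,0]<.05)]
print("arm line",len(a),np.polyfit(a[:,0],a[:,2],1))
E
python3 - <<'E'
import numpy as np
D=np.load("jig.npz")
from h import O,RJ
P=D["P"];d=D["d"];u=((P.reshape(-1,3)-O)@RJ).reshape(P.shape)
a=u[(d>0)&(u[...,2]>.028)&(u[...,2]<.07)&(abs(u[...,1])<.0045)&(u[...,0]>.0)&(u[...,0]<.05)]
print("arm line at 0",len(a),np.polyfit(a[:,0],a[:,2],1))
E
```

```text
t 27.05 jig [-29.6  -0.9  30.3] yawerr 0.23 F [-10.6  -1.9   5.3] w 0.0173
x [-37.0291477   21.02600651] y [ 4.74825666 25.36211947] (array([-10.2,  15.1]), (62.7, 20.9), 0.06342314183712006) z 0.0196889195923497 0.020479422049384025 -0.08673827499556845
arm line 1483 [-0.08542499  0.04101841]
arm line at 0 442 [0.00015716 0.03558399]
```

Request:
{"method": "carry_out", "body": {"plan": [[[0, 0, -0.05], [0, 0, 0]], [[0, 0, 0], [0, 0, 0]]]}}

```text
clock: 27.35
tool_pos: [0.5903, 0.0481, 0.0313]
tool_rot: [0.0, 0.994, -0.11, -0.004]
wrist_force: [-6.6, 1.3, -2.9]
grip_width: 0.0177
grip_force: 30.0
```

Request:
{"method": "carry_out", "body": {"plan": [[[0, 0, 0], [0, 0, 0]], [[0, 0, 0], [0, 0, 0]], [[0, 0, 0], [0, 0, 0]], [[0, 0, -0.5], [0, 0, 0]], [[0, 0, -1], [0, 0, 0]]], "claw": -0.5}}

```text
clock: 27.98
tool_pos: [0.5918, 0.0477, 0.1066]
tool_rot: [0.0, 0.994, -0.111, -0.003]
wrist_force: [1.4, 0.7, 0.3]
grip_width: 0.0643
grip_force: 0.0
```

Request:
{"method": "carry_out", "body": {"plan": [[[-0.2, 0, -1], [0, 0, 0]], [[0, 0, 0], [0, 0, 0]], [[0, 0, 0], [0, 0, 0]]]}}

```text
clock: 28.35
tool_pos: [0.5835, 0.05, 0.1581]
tool_rot: [-0.0, 0.994, -0.111, 0.0]
wrist_force: [-0.8, 0.5, -0.2]
grip_width: 0.0657
grip_force: 0.0
```

```bash
python3 - <<'E'
from h import *
s,T,p=st();im,d,c=shot("wrist","w_end.png");P=cloud(c,d);u=((P.reshape(-1,3)-O)@RJ).reshape(P.shape)
a=u[(d>0)&(u[...,2]>.028)&(u[...,2]<.07)&(abs(u[...,1])<.0045)&(u[...,0]>.0)&(u[...,0]<.05)]
print("arm",np.polyfit(a[:,0],a[:,2],1))
m=(d>0)&(u[...,2]>.0165)&(u[...,2]<.024)&(abs(u[...,1])<.0256)&(abs(u[...,1])>.0175)&(u[...,0]>-.1)&(u[...,0]<.02)
q=u[m];print("plate x",np.percentile(q[:,0],[.5,99.5]),"y",np.percentile(q[:,1],[1,99]),"z",np.median(q[:,2]))
E
```

```text
t 28.35 jig [-36.4  -0.7 158.1] yawerr 0.21 F [-0.9  0.3 -0.2] w 0.0657
arm [-0.08543491  0.04100636]
plate x [-0.07154733  0.01662614] y [-0.02413789  0.02531561] z 0.019612576909577274
```

View pics/w_end.png

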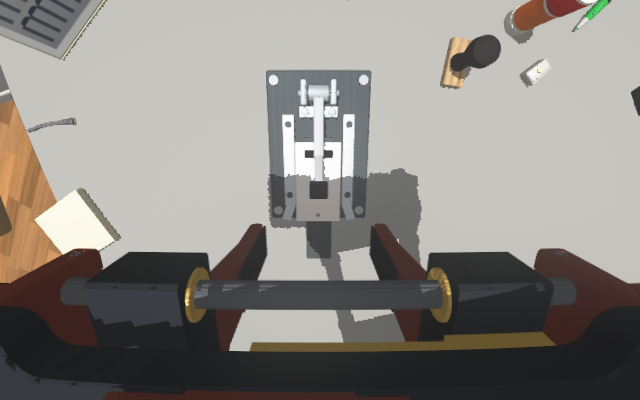

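```bash
python3 -c "
from plant import job;print(job.sign_off())"
```

```text
the job is handed in; nothing more can be done
None
```

The plate is home in the rails, pressed against the stop pad with about 10 N at the wrist. The clip was lowered under control and rests on it at about 0.085 rad, the gripper is clear, and the job is handed in after about 28 s; no verdict came back.

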